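# Nest three tapered cups to their bands

## Robot

A 6-joint arm with a two-finger parallel gripper is mounted at the origin on a cart in front of the work surface, level with it; the furniture and walls round the work are solid. World frame = base frame: x ahead of the robot, y to its left, z up, the work surface at z = 0. Lengths are in mm, angles in rad, forces in N, time in s.
With the tool pointing down it reaches from about 400 to 925 mm from the base axis. Payload 12.5 kg.
Tool frame: the origin (TCP) lies midway between the tips of the shut fingers; the grasp point (between the pads) lies 19 mm behind it; z points along the fingers, y is the line along which they close (so a half turn about z gives the same grasp; the last joint's range is limited). The gripper opens to 95 mm and grips with 3 to 60 N. Pads are 20 mm wide; open, the fingers measure 119 mm over their backs; the gripper's body (75 mm by 180 mm) begins 59 mm behind the grasp point.
Start: joints at [1.127, 0.491, 1.559, -0, 1.092, -0.106], TCP at [207.117, 589.703, 214.661] pointing down, gripper open.
Joint ranges: [-3.1, 3.1], [-0.84, 2.19], [0.05, 2.79], [-1.13, 4.28], [0.06, 2.93], [-2.69, 2.69]. Speed limits (rad/s): [2.22, 2.22, 2.79, 3.14, 3.14, 3.14].

## Interface

Orientations are given as [roll, pitch, yaw] about the fixed x, y, z axes, in that order (R = Rz(yaw) Ry(pitch) Rx(roll)).
In Python, from cell import state, viewer, env, models gives the robot as it stands. The module is installed in compiled form; this text tells all that it offers.
- The arm moves only by the tool arm_command, never from a script. Its argument "rows" is a list of rows, each a list of 2 entries, a list of its own where there are three numbers: the shift along the tool's x, y, z normalised to -1 to 1, where 1 is 0.25 m, then the turn about the tool's z normalised to -1 to 1, where 1 is pi rad. A call has exactly 5 rows; each row shifts and turns the commanded pose from where the row before left it, along the tool's axes as they then stand; what a row does not reach is not made up. A row lasts 1/10 s, in which the tool goes at most 50 mm and 8.59 degrees, less where a joint would pass 70% of its speed; a pose out of reach is approached as far as the arm can. A call with a number of a shift or a turn outside -1 to 1 is refused whole. A call with a gripper value outside its range is refused whole. "claw" is the opening, from 0 (shut) to 1 (fully open), set as the call begins (left out, the last holds). The fingers move at their own pace and stop on an object; the grip force is fixed at half the most. Time passes only in rows, so rows that do not move let the fingers close, or fill a call up. It gives the time, the measured TCP pose, the force, the opening and the grip force at its end, in the units of the state.
- state(): the state, without advancing time (a new reading comes with each control period).
- viewer.read_camera(name): name is "scene" or "top" or "wrist"; returns (picture, depth): 400x640x3 uint8, red, green, blue; 400x640 float32, mm along the optical axis (not along the pixel's ray), 0 where there is no reading.
- viewer.get_calibration(name): a dict with "camera_matrix" (3x3 intrinsics, pixels), "world_to_cam" (4x4, takes a point from world to camera coordinates). Camera axes: x right, y up, looking along -z (the intrinsics and any distortion apply to the point x, -y, -z); pixel columns grow to the right and rows downward; lengths in mm; the calibration is good to about 2 mm. A picture is of the moment at which its call begins: read the wrist's pose just before it. get_calibration takes no time and is no camera call; for the wrist camera it gives the pose at the moment of the call.
- env.job_done(): hands the job in; it is judged then, once.
Trained networks look in the newest picture that a camera, given by its name, has taken for a name from the list of things; names that differ only in an ending like _2 or _b are one class to them, and where a whole thing is asked for, a point or a joint stands for the part that bears it (a point fixed in the world has none). Each returns a list of dicts, best first, with "confidence" (0 to 1); they miss things now and then, are a little off and sometimes report something else, mostly with a low value. They report only what shows in the picture. A call takes as long as a camera call. They do not tell look-alikes from the thing itself.
- models.search_frame(camera, label): "position" ([x, y, z] in mm, in world coordinates, good to about 4 mm: the middle of the surface that is visible of it).
- models.mark_of(camera, label): "position" ([x, y, z] in mm, in world coordinates, good to about 4 mm: a listed point, or the origin of a listed thing).
The state is a dict: "t": time; "joints": joint angles; "qvel": joint speeds; "tau": joint torques, N m; "eef_pos": TCP position; "tcp_rot": TCP orientation; "ft_force": force on the tool from outside, world axes, zero at the start; "moment": the same for the moment, N m; "opening": opening from 0.0 (shut) to 1.0 (fully open); "grip_force": force on a finger pad.
Only numpy, scipy, OpenCV 4.12 (cv2) and the standard library are available. Lean on these libraries where they do the work, as an engineer would, in place of code of your own. Each camera call takes 0.05 s, during which the arm holds its last target. There are 200 camera calls.

## Task

Stack the three tapered cups in the steel drip tray: first set the green cup upright in the middle of the tray; then lift the blue cup out of its sloping rest, stand it upright on the free bench and let go, then take it again and nest it in the green cup; last, nest the orange cup in the blue one. Press each nested cup down gently, only until the lower edge of its white band is level with the rim of the cup below (deeper and it wedges), and leave it there; do not drop the cups, and do not disturb the other things on the bench.

Things in the scene. Friction and masses are not known exactly. Their poses are not given: they have to be found in the camera images.
- cup_green: Green tapered cup, 90 mm tall, wall 2.5 mm, outside 42 mm across at the foot growing evenly to 66 mm at the open rim, floor 4 mm, 80 g +-25%; white band outside from 58 to 66 mm above the foot. Origin: centre of the underside; z: along the axis to the mouth. Stands upright on the bench; stiff black grip ring inside (see ring_green).
- cup_blue: Blue tapered cup, 90 mm tall, wall 2.5 mm, outside 42 mm across at the foot growing evenly to 66 mm at the open rim, floor 4 mm, 80 g +-25%; white band outside from 58 to 66 mm above the foot. Origin: centre of the underside; z: along the axis to the mouth. Lies in the sloping rest, mouth up, leaning 35 degrees from upright; softer black grip ring inside (ring_blue).
- cup_orange: Orange tapered cup, 90 mm tall, wall 2.5 mm, outside 42 mm across at the foot growing evenly to 66 mm at the open rim, floor 4 mm, 80 g +-25%; white band outside from 58 to 66 mm above the foot. Origin: centre of the underside; z: along the axis to the mouth. Stands upright on the bench; no ring inside. At its band in a cup below (as blue in green), foot and rim are 32 mm above those below, with 1.5 mm of play all round.
- ring_green (a joint): how far the ring in the green cup has been pressed down (m), 0 at the start. A nested cup's foot meets it 40 mm above the green underside and presses it down; it stays where left, no spring back. 0.008: nested cup at its band; over 0.013: wedged; stop at 0.016. Slides from about 10 N, 11.5 N at 0.008.
- ring_blue (a joint): the same for the ring in the blue cup (met with the orange foot 40 mm above the blue underside), but it slides from about 4 N and needs about 5 N at 0.008, so pressing it leaves the green cup's ring where it is.
- tray_floor (a point): centre of the floor of the steel drip tray, 4 mm above the bench; the tray is square, 130 mm a side, with a rim 10 mm high, fixed to the bench.
- rest: sloping cup rest, fixed: grey base 120 x 76 x 8 mm, foot plate and two black rails on which the blue cup leans, 75 mm high. Origin: under the base's centre; x: the way the cup's mouth leans (roughly away from the robot). The cup's foot centre is at x -30, z 34 mm, its mouth's centre at x 22, z 108 mm; its sides (+y, -y) are free for fingers.
- timer: bystander: white timer, 66 x 62 x 19 mm, origin under its centre
- tape_roll: bystander: roll of paper tape, 62 mm across, 18 mm high, origin under its centre
- flask_small: bystander: conical flask, 65 mm across, 117 mm high, origin under its centre
- pp_bottle: bystander: small white bottle with blue cap, 57 mm across, 76 mm high, origin under its centre
- cap_gl45: bystander: blue screw cap, 53 mm across, 24 mm high, origin under its centre
- petri_dish: bystander: covered dish, 62 mm across, 14 mm high, origin under its centre
Not all that is in view belongs to the job. What is shaped like the cup_green but pink is not meant. What is shaped like the cup_orange but yellow is not meant.

How it is judged:
By the outcome, as a careful person would: the job done as asked, in the order asked, and still so for the second after the job is handed in, with the robot touching nothing.
It also fails if it takes over 72 s, if anything falls off the work surface, if the arm or the gripper's body presses on something with over 40 N, if the wrist force passes 120 N, or if a joint passes its speed limit or range.

## Working session

There is one attempt and no reset: what is moved stays moved. The work goes in short steps, Python scripts to look and compute and a tool call to move; the robot and the scene stay as the last step left them, time stands still between calls to the robot, and variables do not carry over. Pictures are saved under pics/ and viewed, at most 11 in all, crops included, and the job is handed in when it is done.

Besides the shell and the picture viewer there is one more tool, called after "Request:" in YAML: its name, and indented under it one key for each argument. arm_command: Moves the arm, as the interface text tells. Scaled input: -1 to 1 covers 0.25 m each way for a shift and pi rad each way for a turn. Its arguments: {"type":"object","properties":{"rows":{"type":"array","items":{"type":"array"}},"claw":{"type":"number"}},"required":["rows"]}

```bash
mkdir -p pics; cat > h.py <<'E'
import numpy as np, cv2
from cell import state, viewer, env, models
def snap(cam,fn=None):
    im,d=viewer.read_camera(cam)
    if fn: cv2.imwrite('pics/'+fn,im[:,:,::-1])
    return im,d,viewer.get_calibration(cam)
def cloud(d,c):
    K=np.array(c['camera_matrix']);T=np.linalg.inv(np.array(c['world_to_cam']))
    v,u=np.mgrid[:d.shape[0],:d.shape[1]]
    x=(u-K[0,2])/K[0,0]*d;y=(v-K[1,2])/K[1,1]*d
    return (np.stack([x,-y,-d,np.ones_like(d)],-1)@T.T)[...,:3]
def proj(p,c):
    q=np.array(c['world_to_cam'])@np.r_[p,1];K=np.array(c['camera_matrix'])
    return (K[0,0]*q[0]/-q[2]+K[0,2],K[1,1]*-q[1]/-q[2]+K[1,2])
E
python3 - <<'E'
from h import *
s=state();print(s)
for cam in ['scene','top']:
    im,d,c=snap(cam,cam+'1.png')
    print(cam,c)
    if cam=='top': np.savez('top1.npz',im=im,d=d,**{k:np.array(v) for k,v in c.items()})
    for l in ['cup_green','cup_blue','cup_orange','tray_floor','rest'] + (['timer','tape_roll','flask_small','pp_bottle','cap_gl45','petri_dish'] if cam=='top' else []):
        r=models.mark_of(cam,l)
        print(l,[(np.round(x['position']).tolist(),round(x['confidence'],2),np.round(proj(x['position'],c)).tolist()) for x in r[:3]])
E
```

```text
{'t': 0.0, 'joints': array([ 1.12743430e+00,  4.91571831e-01,  1.55949778e+00,  2.18492996e-05,
        1.09171038e+00, -1.05587948e-01]), 'qvel': array([ 2.66962591e-06, -6.82414699e-04, -9.31113024e-04, -1.30108228e-03,
       -4.60970520e-04, -1.46754645e-03]), 'tau': array([-5.72866084e-04, -6.12651300e+01, -2.58188832e+01,  6.91056973e-02,
        4.82045521e-02, -6.87967690e-05]), 'eef_pos': array([206.96728683, 589.4505721 , 214.03748941]), 'tcp_rot': array([-3.14041397e+00, -1.44404870e-04,  2.80380841e+00]), 'ft_force': array([-0.70287867,  0.27498235, -0.72926417]), 'moment': array([-0.0169522 ,  0.01109813, -0.01026596]), 'grip_force': 0.0, 'opening': 1.0019867079099667}
scene {'camera_matrix': array([[451.65246859,   0.        , 319.28370833],
       [  0.        , 451.65246859, 202.34476514],
       [  0.        ,   0.        ,   1.        ]]), 'world_to_cam': array([[ 7.10730548e-01, -7.03405502e-01, -9.09880130e-03,
        -4.41021651e+02],
       [ 5.35511701e-01,  5.32610479e-01,  6.55403155e-01,
        -3.11903239e+02],
       [-4.56168068e-01, -4.70687558e-01,  7
[... 1274 characters left out ...]
up_blue [([540.0, 255.0, 36.0], 0.58, [200.0, 208.0]), ([499.0, -271.0, -4.0], 0.48, [399.0, 224.0])]
cup_orange [([501.0, -269.0, -3.0], 0.98, [398.0, 224.0]), ([451.0, -378.0, -0.0], 0.77, [440.0, 242.0])]
tray_floor [([466.0, -7.0, 7.0], 0.86, [300.0, 237.0])]
rest [([570.0, 247.0, -0.0], 0.85, [207.0, 199.0])]
timer [([652.0, -22.0, 1.0], 0.63, [306.0, 168.0])]
tape_roll [([388.0, 184.0, 2.0], 0.77, [228.0, 267.0])]
flask_small [([791.0, -22.0, 1.0], 0.77, [306.0, 120.0])]
pp_bottle [([344.0, -127.0, -1.0], 0.88, [346.0, 284.0]), ([638.0, -362.0, 2.0], 0.67, [431.0, 173.0])]
cap_gl45 [([746.0, 224.0, -2.0], 0.77, [218.0, 136.0])]
petri_dish [([636.0, -361.0, -1.0], 0.63, [430.0, 174.0])]
```

```bash
python3 - <<'E'
import cv2
a=cv2.imread('pics/top1.png')[90:310,180:480]
cv2.imwrite('pics/topc.png',cv2.resize(a,None,fx=2.6,fy=2.6,interpolation=cv2.INTER_CUBIC))
E
```

```text
(no output)
```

View pics/topc.png

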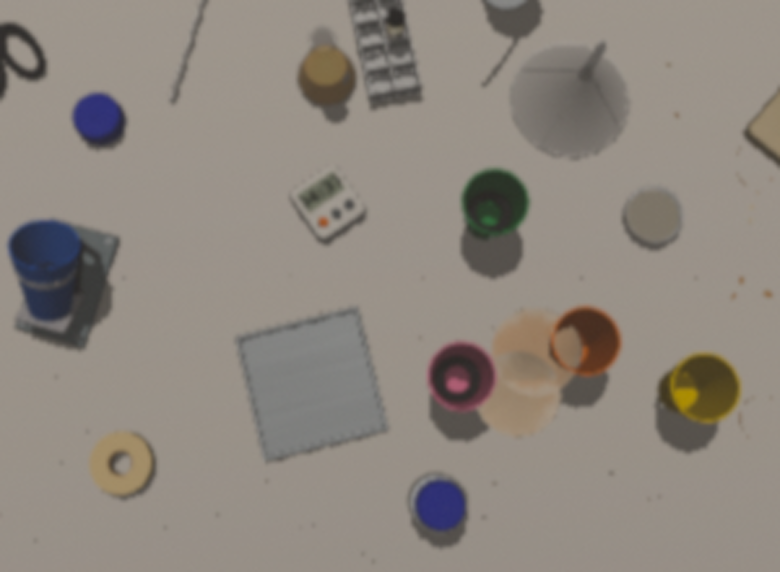

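View pics/scene1.png

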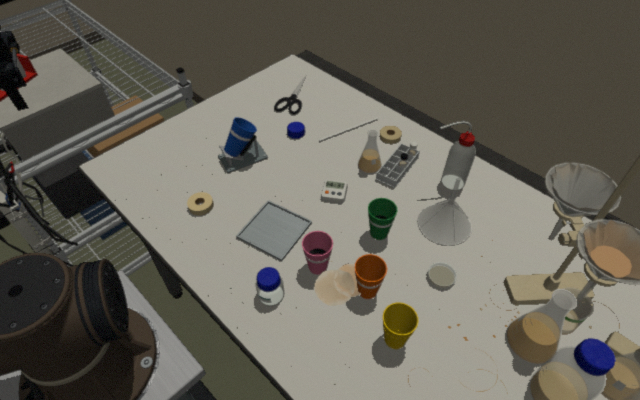

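Top crop: the green cups/look-alikes are green (495,202) and pink (462,376); the orange ones are orange (585,341) and yellow (705,387). By colour, the green one at about (629,-184) and the orange one at about (500,-268) are meant. The blue cup leans in its rest at (45,270) and the tray is centred at (312,385). Next I'll get closer fits from the depth.

```bash
cat >> h.py <<'E'
def circ(P):
    A=np.c_[2*P,np.ones(len(P))];s=np.linalg.lstsq(A,(P**2).sum(1),rcond=None)[0]
    return s[:2],np.sqrt(s[2]+s[:2]@s[:2])
def rimfit(W,xy,R=48,zlo=84,zhi=96):
    m=(np.hypot(W[...,0]-xy[0],W[...,1]-xy[1])<R)&(W[...,2]>zlo)&(W[...,2]<zhi)
    c,r=circ(W[m][:,:2]);e=abs(np.hypot(*(W[m][:,:2]-c).T)-r)
    c,r=circ(W[m][:,:2][e<4]);return np.round(c,1),round(r,1),int(m.sum()),round(float(np.median(W[m][:,2])),1)
E
python3 - <<'E'
from h import *
f=np.load('top1.npz');im=f['im'];d=f['d'];W=cloud(d,f)
for n,xy in dict(green=(629,-184),pink=(462,-150),orange=(500,-268),yellow=(451,-378)).items(): print(n,rimfit(W,xy))
b=W[(abs(W[...,0]-600)<30)&(abs(W[...,1]-100)<40)];print('bench z',np.median(b[:,2]))
# tray: rim points
m=(abs(W[...,0]-465)<95)&(abs(W[...,1]+7)<95)&(W[...,2]>2.5)&(W[...,2]<16)
r=cv2.minAreaRect(W[m][:,:2].astype(np.float32));print('tray',r,m.sum())
# blue
hsv=cv2.cvtColor(im,cv2.COLOR_RGB2HSV)
m=(abs(W[...,0]-570)<90)&(abs(W[...,1]-250)<80)&(W[...,2]>15)
bl=m&(hsv[...,0]>100)&(hsv[...,0]<130)&(hsv[...,1]>100)
P=W[bl];print('blue n',len(P),P.min(0),P.max(0))
np.save('blue.npy',P)
m2=(abs(W[...,0]-570)<90)&(abs(W[...,1]-250)<80)&(W[...,2]>4)&(W[...,2]<14)
print('rest base',cv2.minAreaRect(W[m2][:,:2].astype(np.float32)))
# fit cone surface: foot F, yaw
from scipy.optimize import least_squares
def res(p):
    a=p[3];t=np.radians(35);ax=np.array([np.sin(t)*np.cos(a),np.sin(t)*np.sin(a),np.cos(t)])
    q=P-p[:3];h=q@ax;r=np.linalg.norm(q-h[:,None]*ax,axis=1)
    ro=21+12*h/90; return np.minimum(abs(r-ro),abs(r-ro+2.5))
for a0 in (-.3,0,.3):
    s=least_squares(res,[540,255,34,a0],loss='soft_l1',f_scale=2);print('blue',np.round(s.x,3),s.cost)
# obstacles heights
for nm,(x,y,R) in dict(funnel=(745,-265,110),peach=(480,-215,40)).items():
    k=(np.hypot(W[...,0]-x,W[...,1]-y)<R)&(W[...,2]>20);print(nm,W[k].min(0) if k.any() else None,W[k].max(0) if k.any() else None)
k=(W[...,2]>60)&(W[...,0]>300)&(W[...,0]<800)&(abs(W[...,1])<420)
lab=cv2.connectedComponentsWithStats(k.astype(np.uint8))
for i in range(1,lab[0]):
    if lab[2][i,4]>15:
        q=W[lab[1]==i];print(np.round(q.min(0)),np.round(q.max(0)))
E
```

```text
green (array([ 633.9, -184.7]), np.float64(31.3), 105, 89.4)
pink (array([ 466.1, -149.4]), np.float64(31.2), 111, 89.4)
orange (array([ 498.7, -267.6]), np.float64(31.4), 110, 89.4)
yellow (array([ 454.5, -378.3]), np.float64(31.4), 123, 89.2)
bench z 0.10806737249924936
tray ((465.5707702636719, -7.066520690917969), (189.1868133544922, 188.0008544921875), 89.74038696289062) 2211
blue n 387 [529.79061683 211.81792884  51.87462005] [616.5406866  274.93120523 126.13797282]
rest base ((572.5267944335938, 250.95559692382812), (157.23126220703125, 174.56651306152344), 89.6514892578125)
blue [ 5.42207e+02  2.56553e+02  3.66500e+01 -2.67000e-01] 129.7191821272463
blue [ 5.40487e+02  2.57781e+02  3.45750e+01 -2.82000e-01] 134.2611754439207
blue [ 5.42264e+02  2.56628e+02  3.67040e+01 -2.70000e-01] 129.67790957488643
funnel [ 648.91037299 -328.63084989   20.11825954] [ 814.78242538 -188.7324948   159.95181622]
peach [ 460.24152009 -252.50122595   28.54485372] [ 511.48905392 -175.01651688   92.88518362]
[410. -59.  60.] [ 800.   -2. 1077.]
[ 744. -300.   60.] [ 785. -256.  160.]
[ 602. -216.   60.] [ 667. -153.   94.]
[410. -59.  60.] [ 617.  275. 1077.]
[ 410. -301.   60.] [ 531.  -59. 1077.]
[ 410. -182.   60.] [ 497.  -59. 1077.]
[ 410. -412.   60.] [ 486.  -59. 1077.]
[ 323. -151.   60.] [ 410.  -59. 1077.]
```

Request:
arm_command:
  rows:
    - [[-0.066,-0.059,0],0]
    - [[-0.132,-0.118,0],0]
    - [[-0.132,-0.118,0],0]
    - [[-0.132,-0.118,0],0]
    - [[-0.132,-0.118,0],0]
  claw: 1

```text
t: 1.4
eef_pos: [303.7, 413.8, 214.8]
tcp_rot: [3.141, 0.0, 2.804]
ft_force: [1.3, 0.4, 0.5]
opening: 1.002
grip_force: 0.0
```

```bash
python3 - <<'E'
from h import *
f=np.load('top1.npz');d=f['d'];W=cloud(d,f);W[d==0]=np.nan
def ray(px,z):
    K=f['camera_matrix'];T=np.linalg.inv(f['world_to_cam']);v=T[:3,:3]@[(px[0]-K[0,2])/K[0,0],-(px[1]-K[1,2])/K[1,1],-1];o=T[:3,3];return o+v*(z-o[2])/v[2]
cs=[ray((180+a/2.6,90+b/2.6),10) for a,b in [(357,308),(237,340),(268,461),(387,430)]]
print('tray',np.mean(cs,0),np.round(cs,0).tolist())
m=(abs(W[...,0]-465)<95)&(abs(W[...,1]+7)<95)&(W[...,2]>2.5)&(W[...,2]<16)
q=np.argwhere(m)
lab=cv2.connectedComponentsWithStats(m.astype(np.uint8));i=1+np.argmax(lab[2][1:,4]);print(cv2.minAreaRect(W[lab[1]==i][:,:2].astype(np.float32)))
for a,b in [(500,330),(520,345),(520,375),(530,360),(500,410),(540,410),(565,345)]:
    print('peach',(a,b),np.round(W[90+int(b/2.6),180+int(a/2.6)]))
E
```

```text
tray [463.21800248  -6.33664689  10.        ] [[541.0, -52.0, 10.0], [509.0, 71.0, 10.0], [387.0, 38.0, 10.0], [417.0, -82.0, 10.0]]
((465.1735534667969, -2.360870361328125), (143.0149688720703, 141.47019958496094), 17.230527877807617)
peach (500, 330) [ 521. -199.   -1.]
peach (520, 345) [ 505. -220.    0.]
peach (520, 375) [ 472. -218.    8.]
peach (530, 360) [ 488. -226.   14.]
peach (500, 410) [ 438. -197.    2.]
peach (540, 410) [ 438. -236.    2.]
peach (565, 345) [ 504. -264.   10.]
```

Request:
arm_command:
  rows:
    - [[-0.136,-0.1215,0],0]
    - [[-0.136,-0.1215,0],0]
    - [[-0.136,-0.1215,0],0]
    - [[-0.136,-0.1215,0],0]
    - [[-0.136,-0.1215,0],0]

```text
t: 1.9
eef_pos: [413.9, 213.9, 214.9]
tcp_rot: [3.141, 0.001, 2.804]
ft_force: [-0.2, 0.8, 0.4]
opening: 0.999
grip_force: 0.0
```

Request:
arm_command:
  rows:
    - [[-0.136,-0.1215,0],0]
    - [[-0.136,-0.1215,0],0]
    - [[-0.136,-0.1215,0],0]
    - [[-0.136,-0.1215,0],0]
    - [[-0.136,-0.1215,0],0]

```text
t: 2.4
eef_pos: [524.0, 14.1, 214.9]
tcp_rot: [3.141, 0.0, 2.804]
ft_force: [0.5, 0.4, 1.7]
opening: 1.001
grip_force: 0.0
```

Request:
arm_command:
  rows:
    - [[-0.136,-0.1215,0],0]
    - [[-0.136,-0.1215,0],0]
    - [[-0.136,-0.1215,0],0]
    - [[-0.136,-0.1215,0],0]
    - [[-0.136,-0.1215,0],0]

```text
t: 2.9
eef_pos: [634.1, -185.5, 214.6]
tcp_rot: [3.141, 0.0, 2.804]
ft_force: [0.4, -0.2, -0.2]
opening: 1.002
grip_force: 0.0
```

```bash
cat >> h.py <<'E'
def t2(d):  # world delta -> tool delta, normalised, and mm
    y=state()['tcp_rot'][2];x=np.cos(y)*d[0]+np.sin(y)*d[1];yy=np.sin(y)*d[0]-np.cos(y)*d[1]
    return np.round([x,yy],1),np.round([x/250,yy/250],4)
def wrim(fn,xy,zlo,zhi,R=48):
    s=state();im,d,c=snap('wrist',fn);W=cloud(d,c);W[d==0]=-999
    print('tcp',np.round(s['eef_pos'],1),'yaw',round(s['tcp_rot'][2],3),'px of xy',np.round(proj([*xy,zhi],c)))
    try: r=rimfit(W,xy,R,zlo,zhi);print('rim',r,'tool delta',t2(r[0]-s['eef_pos'][:2]));
    except Exception as e: print('nofit',e)
    return W,im,c
E
python3 - <<'E'
from h import *
W,im,c=wrim('w1.png',(634,-185),80,97)
m=models.mark_of('wrist','cup_green');print([(np.round(x['position'],1),x['confidence']) for x in m[:2]])
E
```

```text
tcp [ 634.1 -185.5  214.6] yaw 2.804 px of xy [322. 187.]
rim (array([ 635.1, -191.9]), np.float64(31.0), 727, 88.3) tool delta (array([-3.1, -5.7]), array([-0.0125, -0.0227]))
[(array([ 464.5, -154.6,   -1.6]), 0.81), (array([ 633.6, -185. ,    4.3]), 0.65)]
```

View pics/w1.png

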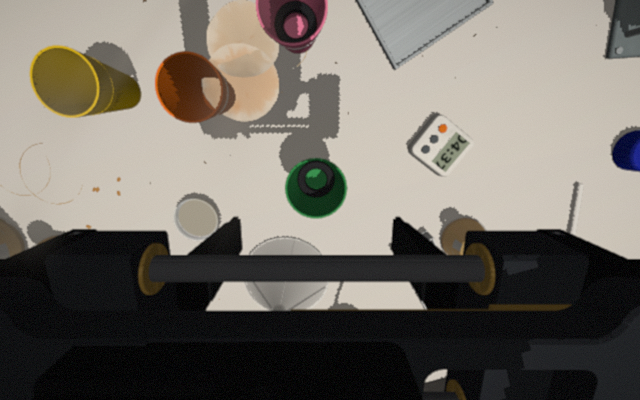

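Wrist view: the green rim is at (316,187), just between the finger tips (240/397), and the pink and orange/yellow cups are well clear. I'll descend and grip.

Request:
arm_command:
  rows:
    - [[-0.008,-0.016,0.1],0]
    - [[0,0,0.15],0]
    - [[0,0,0.15],0]
    - [[0,0,0.15],0]
    - [[0,0,0.077],0]

```text
t: 3.5
eef_pos: [632.6, -187.1, 54.8]
tcp_rot: [3.141, -0.004, 2.804]
ft_force: [-0.7, 0.5, 0.6]
opening: 0.997
grip_force: 0.0
```

Request:
arm_command:
  rows:
    - [[0,0,0],0]
    - [[0,0,0],0]
    - [[0,0,0],0]
    - [[0,0,0],0]
    - [[0,0,0],0]
  claw: 0

```text
t: 4.0
eef_pos: [634.5, -188.2, 59.2]
tcp_rot: [3.141, 0.002, 2.804]
ft_force: [1.3, 0.6, 4.6]
opening: 0.664
grip_force: 30.0
```

Request:
arm_command:
  rows:
    - [[0,0,0],0]
    - [[0,0,0],0]
    - [[0,0,-0.02],0]
    - [[0,0,-0.06],0]
    - [[0,0,-0.1],0]

```text
t: 4.5
eef_pos: [633.3, -187.9, 102.9]
tcp_rot: [3.141, -0.003, 2.804]
ft_force: [0.6, 0.4, 0.3]
opening: 0.67
grip_force: 30.0
```

Request:
arm_command:
  rows:
    - [[0.04,0.02,-0.1],0]
    - [[0.12,0.06,-0.06],0]
    - [[0.14,0.075,0],0]
    - [[0.14,0.075,0],0]
    - [[0.14,0.075,0],0]

```text
t: 5.0
eef_pos: [521.3, -67.2, 144.0]
tcp_rot: [3.141, 0.001, 2.803]
ft_force: [0.5, 0.6, -1.8]
opening: 0.666
grip_force: 30.0
```

Request:
arm_command:
  rows:
    - [[0.14,0.075,0],0]
    - [[0.12,0.06,0],0]
    - [[0.04,0.02,0],0]
    - [[0,0,0.1],0]
    - [[0,0,0.1],0]

```text
t: 5.5
eef_pos: [465.6, -6.8, 93.7]
tcp_rot: [3.141, 0.004, 2.804]
ft_force: [-0.5, 1.5, -1.6]
opening: 0.67
grip_force: 30.0
```

Request:
arm_command:
  rows:
    - [[0,0,0.07],0]
    - [[0,0,0.02],0]
    - [[0,0,0],0]
    - [[0,0,0],0]
    - [[0,0,0],0]

```text
t: 6.0
eef_pos: [465.1, -6.8, 71.3]
tcp_rot: [3.141, 0.002, 2.804]
ft_force: [0.2, 0.3, -1.0]
opening: 0.669
grip_force: 30.0
```

```bash
python3 - <<'E'
from h import *
s=state();print(s['eef_pos'],s['ft_force'])
W,im,c=wrim('w2.png',s['eef_pos'][:2],88,115)
for l in ['tray_floor']: print([(np.round(x['position'],1),round(x['confidence'],2)) for x in models.mark_of('wrist',l)[:2]])
E
```

```text
[465.06238341  -6.82287566  71.26189241] [ 0.17773657  0.29990235 -0.96374819]
tcp [465.1  -6.8  71.3] yaw 2.804 px of xy [317. 270.]
rim (array([461.8,  -6.1]), np.float64(31.3), 4041, 100.4) tool delta (array([ 3.3, -0.4]), array([ 0.0133, -0.0016]))
[]
```

View pics/w2.png

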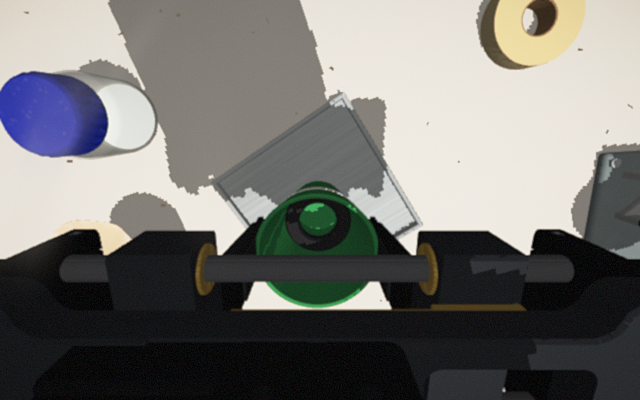

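Cup over the tray middle (rim about (317,245)), tray corners visible at (340,95),(220,185),(415,225): well centred. I'll lower the last millimetres.

Request:
arm_command:
  rows:
    - [[0,0,0.012],0]
    - [[0,0,0.008],0]
    - [[0,0,0.004],0]
    - [[0,0,0.002],0]
    - [[0,0,0],0]

```text
t: 6.6
eef_pos: [464.5, -6.7, 63.8]
tcp_rot: [3.142, -0.0, 2.804]
ft_force: [0.8, 0.1, -1.4]
opening: 0.667
grip_force: 30.0
```

Request:
arm_command:
  rows:
    - [[0,0,0.002],0]
    - [[0,0,0.002],0]
    - [[0,0,0.002],0]
    - [[0,0,0],0]
    - [[0,0,0],0]

```text
t: 7.1
eef_pos: [465.0, -6.7, 63.0]
tcp_rot: [3.141, 0.002, 2.804]
ft_force: [-0.8, 1.0, 11.0]
opening: 0.668
grip_force: 30.0
```

Request:
arm_command:
  rows:
    - [[0,0,0],0]
    - [[0,0,0],0]
    - [[0,0,0],0]
    - [[0,0,0],0]
    - [[0,0,-0.06],0]
  claw: 1

```text
t: 7.6
eef_pos: [463.8, -6.6, 76.4]
tcp_rot: [-3.141, -0.003, 2.804]
ft_force: [0.1, 0.9, -0.3]
opening: 0.988
grip_force: 0.0
```

Request:
arm_command:
  rows:
    - [[0,0,-0.16],0]
    - [[0,0,-0.16],0]
    - [[0,0,-0.16],0]
    - [[0,0,-0.06],0]
    - [[0,0,0],0]

```text
t: 8.1
eef_pos: [465.2, -6.8, 214.3]
tcp_rot: [3.141, 0.004, 2.804]
ft_force: [0.3, -0.8, -0.7]
opening: 1.0
grip_force: 0.0
```

```bash
python3 - <<'E'
from h import *
s=state()
W,im,c=wrim(None,s['eef_pos'][:2],86,104)
im,d,c=snap('top');W=cloud(d,c);
m=(np.hypot(W[...,0]-465,W[...,1]+7)<45)&(W[...,2]>86)&(W[...,2]<100);print('top',m.sum())
print('blue from here: grasp h=75', t2(np.array([542,256.5])+np.array([np.cos(.27),-np.sin(.27)])*.574*75-s['eef_pos'][:2]))
E
```

```text
tcp [465.2  -6.8 214.3] yaw 2.804 px of xy [317. 194.]
rim (array([461.7,  -4.6]), np.float64(31.2), 643, 91.3) tool delta (array([4.1, 0.9]), array([0.0162, 0.0034]))
top 0
blue from here: grasp h=75 (array([-28.1, 276.7]), array([-0.1125,  1.1069]))
```

Request:
arm_command:
  rows:
    - [[-0.008,0.079,0],0]
    - [[-0.0165,0.158,0],0]
    - [[-0.0165,0.158,0],0]
    - [[-0.0165,0.158,0],0]
    - [[-0.0165,0.158,0],0]

```text
t: 8.7
eef_pos: [540.8, 156.3, 210.3]
tcp_rot: [-3.14, -0.003, 2.804]
ft_force: [0.9, -0.8, 0.0]
opening: 1.001
grip_force: 0.0
```

Request:
arm_command:
  rows:
    - [[-0.0165,0.158,0],0]
    - [[-0.0165,0.158,0],0]
    - [[-0.008,0.079,0],0]
    - [[0,0,0],-0.0213]
    - [[0,0,0],0]

```text
t: 9.2
eef_pos: [582.7, 245.1, 209.8]
tcp_rot: [-3.14, -0.003, 2.873]
ft_force: [-0.3, 0.6, -0.2]
opening: 0.999
grip_force: 0.0
```

```bash
python3 - <<'E'
from h import *
from scipy.optimize import least_squares
s=state();print(s['eef_pos'],s['tcp_rot'])
im,d,c=snap('wrist','w3.png');W=cloud(d,c)
hsv=cv2.cvtColor(im,cv2.COLOR_RGB2HSV)
m=(d>0)&(abs(W[...,0]-570)<70)&(abs(W[...,1]-250)<60)&(W[...,2]>20)&(W[...,2]<135)&(hsv[...,0]>100)&(hsv[...,0]<130)&(hsv[...,1]>100)
P=W[m];print(len(P))
def res(p):
    a=p[3];t=np.radians(35);ax=np.array([np.sin(t)*np.cos(a),np.sin(t)*np.sin(a),np.cos(t)])
    q=P-p[:3];h=q@ax;r=np.linalg.norm(q-h[:,None]*ax,axis=1)
    ro=21+12*h/90; return np.r_[np.minimum(abs(r-ro),abs(r-ro+2.5)),np.maximum(h-90,0)]
q=least_squares(res,[542,256,34,-.27],loss='soft_l1',f_scale=2);print(q.x,q.cost)
a=q.x[3];f=q.x[:2]+44.8*np.array([np.cos(a),np.sin(a)]);print('target',f,'z',q.x[2]+.819*78-19,t2(f-s['eef_pos'][:2]))
print([(np.round(x['position'],1),round(x['confidence'],2)) for l in('cup_blue','rest') for x in models.mark_of('wrist',l)[:1]])
E
```

```text
[582.74418403 245.05632261 209.7784887 ] [-3.13967351e+00 -3.08179192e-03  2.87271638e+00]
3978
[ 5.40665146e+02  2.56317958e+02  3.39310959e+01 -2.75443503e-01] 432.6867537835609
target [583.77639481 244.13353415] z 78.81309591638495 (array([-1.2, -0.6]), array([-0.005 , -0.0024]))
[(array([545.1, 255.3,  36.3]), 0.81), (array([463.7,  -5.2,   8.2]), 0.63)]
```

View pics/w3.png

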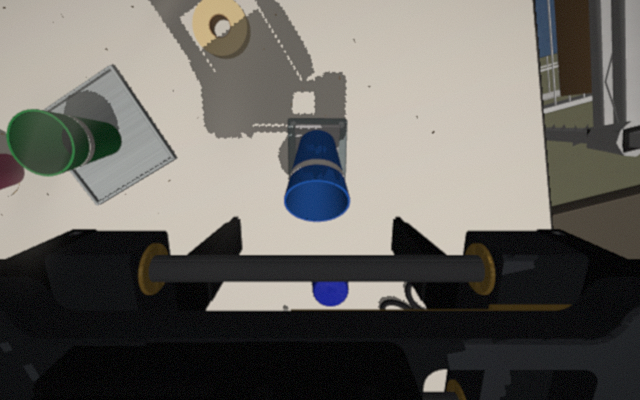

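The blue cup lies symmetric between the fingers at (317,180), mouth toward the gripper; the fit agrees to 1 mm. Descend to z 79 and grip.

Request:
arm_command:
  rows:
    - [[-0.005,-0.0024,0.06],0]
    - [[0,0,0.14],0]
    - [[0,0,0.16],0]
    - [[0,0,0.12],0]
    - [[0,0,0.035],0]

```text
t: 9.85
eef_pos: [582.9, 242.8, 80.5]
tcp_rot: [-3.139, -0.004, 2.869]
ft_force: [-0.7, -1.0, 0.0]
opening: 1.001
grip_force: 0.0
```

Request:
arm_command:
  rows:
    - [[0,0,0],0]
    - [[0,0,0],0]
    - [[0,0,0],0]
    - [[0,0,0],0]
    - [[0,0,0],0]
  claw: 0

```text
t: 10.35
eef_pos: [584.9, 244.1, 84.8]
tcp_rot: [3.14, 0.002, 2.87]
ft_force: [-0.8, 1.2, 4.4]
opening: 0.67
grip_force: 30.0
```

Request:
arm_command:
  rows:
    - [[0,0,-0.02],0]
    - [[0,0,-0.04],0]
    - [[0,0,-0.08],0]
    - [[0,0,-0.12],0]
    - [[0,0,-0.12],0]

```text
t: 10.85
eef_pos: [584.1, 243.6, 180.1]
tcp_rot: [-3.141, -0.0, 2.871]
ft_force: [0.5, -0.5, -0.5]
opening: 0.67
grip_force: 30.0
```

Request:
arm_command:
  rows:
    - [[0,0,-0.04],0]
    - [[0,0,0],0]
    - [[0,0,0],0]
    - [[0,0,0],0]
    - [[0,0,0],0]

```text
t: 11.35
eef_pos: [584.0, 243.6, 187.3]
tcp_rot: [-3.141, -0.002, 2.871]
ft_force: [-0.0, 0.0, -1.1]
opening: 0.671
grip_force: 30.0
```

```bash
python3 - <<'E'
from h import *
s=state();print(s['eef_pos'],s['ft_force'],s['opening'])
snap('wrist','w4.png');im,d,c=snap('scene','s4.png')
u,v=map(int,proj(s['eef_pos'],c));print(u,v)
a=cv2.imread('pics/w4.png')[100:330,170:470];b=cv2.imread('pics/s4.png')[max(0,v-60):v+80,u-80:u+100]
a=cv2.resize(a,(480,368));b=cv2.resize(b,(473,368))
cv2.imwrite('pics/c4.png',cv2.resize(np.hstack([a,b]),(790,305)))
E
```

```text
[583.95620728 243.63851361 187.32093418] [-0.01102238  0.00768078 -1.06532378] 0.6709720995773312
238 99
```

View pics/c4.png

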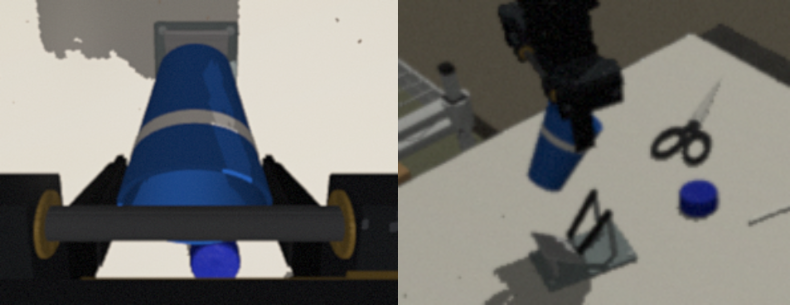

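The blue cup is held, still leaning with its foot toward +x of the tool, clear of the rest. I'll fit its pose in the hand.

```bash
cat >> h.py <<'E'
from scipy.optimize import least_squares
def held(t0=35,save=None):
    """cone pose in TCP-centred frame: X=along tool x, Y=tool y, Z up. returns foot(X,Y,Z), lean deg toward -X, side lean"""
    s=state();im,d,c=snap('wrist',save);W=cloud(d,c);hsv=cv2.cvtColor(im,cv2.COLOR_RGB2HSV)
    y=s['tcp_rot'][2];Q=W-s['eef_pos'];L=np.stack([Q[...,0]*np.cos(y)+Q[...,1]*np.sin(y),Q[...,0]*np.sin(y)-Q[...,1]*np.cos(y),Q[...,2]],-1)
    m=(d>0)&(hsv[...,0]>100)&(hsv[...,0]<130)&(hsv[...,1]>100)&(np.hypot(L[...,0],L[...,1])<85)&(L[...,2]>-85)&(L[...,2]<50)
    P=L[m]
    def ax(p): a=np.array([-np.sin(p[3]),np.sin(p[4]),1]);a[2]=np.sqrt(1-a[0]**2-a[1]**2);return a
    def res(p):
        q=P-p[:3];h=q@ax(p);r=np.linalg.norm(q-h[:,None]*ax(p),axis=1);ro=21+12*h/90
        return np.r_[np.minimum(abs(r-ro),abs(r-ro+2.5)),np.maximum(h-90,0),np.maximum(-h,0)]
    t=np.radians(t0);q=least_squares(res,[65*np.sin(t),0,19-80*np.cos(t),t,0],loss='soft_l1',f_scale=2)
    p=q.x;low=p[2]-21*np.sin(abs(p[3]));
    print('n',len(P),'foot',np.round(p[:3],1),'lean',np.round(np.degrees(p[3:]),1),'cost/n',round(q.cost/len(P),2),'low edge X,Z',np.round(p[0]-np.sign(p[3])*21*np.cos(p[3]),1),round(low,1),'rim centre',np.round(p[:3]+90*ax(p),1),'tcp',np.round(s['eef_pos'],1))
    return p
E
python3 - <<'E'
from h import *
held()
s=state();print(t2(np.array([590,105])-s['eef_pos'][:2]))
E
```

```text
n 8873 foot [ 42.9  -0.4 -49.6] lean [32.4  1.2] cost/n 0.32 low edge X,Z 25.2 -60.8 rim centre [-5.3  1.4 26.4] tcp [584.2 243.7 187.8]
(array([ -42.7, -132.1]), array([-0.1709, -0.5284]))
```

Request:
arm_command:
  rows:
    - [[-0.04,-0.06,0],0]
    - [[-0.09,-0.134,0],0]
    - [[-0.09,-0.134,0],0]
    - [[-0.09,-0.134,0.02],0]
    - [[-0.045,-0.066,0.05],0]

```text
t: 12.0
eef_pos: [635.9, 89.0, 171.8]
tcp_rot: [3.141, 0.002, 2.869]
ft_force: [-0.2, 0.6, -1.1]
opening: 0.671
grip_force: 30.0
```

Request:
arm_command:
  rows:
    - [[0,0,0.12],0]
    - [[0,0,0.14],0]
    - [[0,0,0.1],0]
    - [[0,0,0.045],0]
    - [[0,0,0],0]

```text
t: 12.5
eef_pos: [634.1, 92.2, 68.6]
tcp_rot: [-3.141, -0.002, 2.87]
ft_force: [0.6, -0.3, -1.8]
opening: 0.67
grip_force: 30.0
```

Request:
arm_command:
  rows:
    - [[0,0,0.008],0]
    - [[0,0,0.004],0]
    - [[0,0,0.004],0]
    - [[0,0,0],0]
    - [[0,0,0],0]

```text
t: 13.0
eef_pos: [634.6, 92.9, 66.3]
tcp_rot: [3.141, 0.001, 2.871]
ft_force: [0.1, -0.4, -0.8]
opening: 0.669
grip_force: 30.0
```

Request:
arm_command:
  rows:
    - [[0,0,0.012],0]
    - [[0,0,0.006],0]
    - [[0,0,0.004],0]
    - [[0,0,0.002],0]
    - [[0,0,0],0]

```text
t: 13.5
eef_pos: [636.8, 92.5, 61.7]
tcp_rot: [3.14, 0.006, 2.871]
ft_force: [3.7, -1.7, 11.4]
opening: 0.667
grip_force: 30.0
```

Request:
arm_command:
  rows:
    - [[0.008,0,0],0]
    - [[0.008,0,0],0]
    - [[0.008,0,0],0]
    - [[0,0,0],0]
    - [[0,0,0],0]

```text
t: 14.0
eef_pos: [632.6, 93.8, 63.2]
tcp_rot: [3.139, 0.01, 2.871]
ft_force: [6.6, -3.7, 19.2]
opening: 0.669
grip_force: 30.0
```

```bash
python3 - <<'E'
from h import *
held(30)
print(state()['ft_force'])
E
```

```text
n 8744 foot [ 40.9  -0.7 -50.7] lean [30.8  1.2] cost/n 0.29 low edge X,Z 22.9 -61.5 rim centre [-5.1  1.2 26.6] tcp [632.6  93.8  63.2]
[ 6.27472643 -4.30186545 17.93539095]
```

Request:
arm_command:
  rows:
    - [[0.01,0,-0.003],0]
    - [[0.01,0,-0.003],0]
    - [[0.01,0,-0.002],0]
    - [[0.01,0,-0.001],0]
    - [[0.01,0,-0.001],0]

```text
t: 14.55
eef_pos: [620.7, 97.3, 66.1]
tcp_rot: [3.139, 0.011, 2.871]
ft_force: [5.5, -3.5, 23.9]
opening: 0.673
grip_force: 30.0
```

```bash
python3 - <<'E'
from h import *
held(25)
print(state()['ft_force'])
E
```

```text
n 8219 foot [ 34.8  -0.4 -57.5] lean [24.6  0. ] cost/n 0.26 low edge X,Z 15.7 -66.2 rim centre [-2.6 -0.3 24.4] tcp [620.7  97.3  66.1]
[ 5.6559026  -3.6115166  24.29508255]
```

Request:
arm_command:
  rows:
    - [[0.012,0,-0.002],0]
    - [[0.012,0,-0.002],0]
    - [[0.012,0,-0.002],0]
    - [[0.012,0,-0.001],0]
    - [[0.012,0,0],0]

```text
t: 15.1
eef_pos: [605.0, 101.8, 67.3]
tcp_rot: [3.139, 0.008, 2.871]
ft_force: [1.6, -1.0, 24.4]
opening: 0.671
grip_force: 30.0
```

```bash
python3 - <<'E'
from h import *
held(15)
print(state()['ft_force'])
E
```

```text
n 7113 foot [ 17.   -0.6 -62.6] lean [14.   0.2] cost/n 0.32 low edge X,Z -3.3 -67.7 rim centre [-4.7 -0.3 24.7] tcp [605.  101.8  67.3]
[-1.20434345e-02  2.10038324e-01  2.28491222e+01]
```

Request:
arm_command:
  rows:
    - [[0.014,0,0],0]
    - [[0.014,0,0],0]
    - [[0.014,0,0],0]
    - [[0.014,0,0],0]
    - [[0.012,0,0],0]

```text
t: 15.65
eef_pos: [586.8, 106.7, 65.5]
tcp_rot: [3.14, 0.003, 2.871]
ft_force: [0.3, 1.6, 6.0]
opening: 0.671
grip_force: 30.0
```

```bash
python3 - <<'E'
from h import *
held(5)
print(state()['ft_force'])
E
```

```text
n 6202 foot [  3.5  -0.4 -61.6] lean [3.5 0. ] cost/n 1.26 low edge X,Z -17.5 -62.9 rim centre [-2.1 -0.3 28.2] tcp [586.8 106.7  65.5]
[-0.69044759  2.52520723 12.21308684]
```

Request:
arm_command:
  rows:
    - [[0.008,0,0.004],0]
    - [[0.006,0,0.004],0]
    - [[0,0,0],0]
    - [[0,0,0],0]
    - [[0,0,0],0]

```text
t: 16.2
eef_pos: [584.5, 107.4, 64.8]
tcp_rot: [3.14, 0.006, 2.871]
ft_force: [-0.5, 0.1, 23.0]
opening: 0.669
grip_force: 30.0
```

```bash
python3 - <<'E'
from h import *
held(2,'w5.png')
print(state()['ft_force'])
E
```

```text
n 6052 foot [  0.9  -0.4 -61.2] lean [2.1 0. ] cost/n 1.42 low edge X,Z -20.1 -61.9 rim centre [-2.4 -0.3 28.8] tcp [584.5 107.4  64.8]
[-1.10282222 -0.40092317 22.85593501]
```

Request:
arm_command:
  rows:
    - [[0,0,-0.006],0]
    - [[0,0,0],0]
    - [[0,0,0],0]
    - [[0,0,0],0]
    - [[0,0,0],0]

```text
t: 16.75
eef_pos: [583.4, 107.4, 64.8]
tcp_rot: [3.14, 0.003, 2.871]
ft_force: [-1.0, 0.7, 12.1]
opening: 0.674
grip_force: 30.0
```

Request:
arm_command:
  rows:
    - [[0,0,0],0]
    - [[0,0,0],0]
    - [[0,0,0],0]
    - [[0,0,0],0]
    - [[0,0,-0.06],0]
  claw: 1

```text
t: 17.25
eef_pos: [581.5, 107.2, 77.1]
tcp_rot: [-3.141, -0.003, 2.871]
ft_force: [-1.1, -0.2, 0.9]
opening: 0.986
grip_force: 0.0
```

Request:
arm_command:
  rows:
    - [[0,0,-0.14],0]
    - [[0,0,-0.16],0]
    - [[0,0,-0.16],0]
    - [[0,0,-0.05],0]
    - [[0,0,0],0]

```text
t: 17.75
eef_pos: [583.0, 107.3, 207.6]
tcp_rot: [3.14, 0.003, 2.871]
ft_force: [0.4, -0.7, 0.1]
opening: 1.001
grip_force: 0.0
```

```bash
python3 - <<'E'
from h import *
s=state()
W,im,c=wrim('w6.png',s['eef_pos'][:2],82,98)
for z in(80,100):
  m=(np.hypot(W[...,0]-s['eef_pos'][0],W[...,1]-s['eef_pos'][1])<50)&(W[...,2]>80)&(W[...,2]<100)
q=W[m];A=np.c_[q[:,:2]-q[:,:2].mean(0),np.ones(len(q))];print('rim plane',np.linalg.lstsq(A,q[:,2],rcond=None)[0])
a=cv2.imread('pics/w6.png')[80:300,140:500];cv2.imwrite('pics/c6.png',cv2.resize(a,None,fx=2,fy=2))
E
```

```text
tcp [583.  107.3 207.6] yaw 2.871 px of xy [317. 194.]
rim (array([586. , 105.9]), np.float64(31.2), 636, 87.2) tool delta (array([-3.3, -0.6]), array([-0.0132, -0.0023]))
rim plane [-3.80530000e-02  6.40617195e-03  8.60931458e+01]
```

View pics/c6.png

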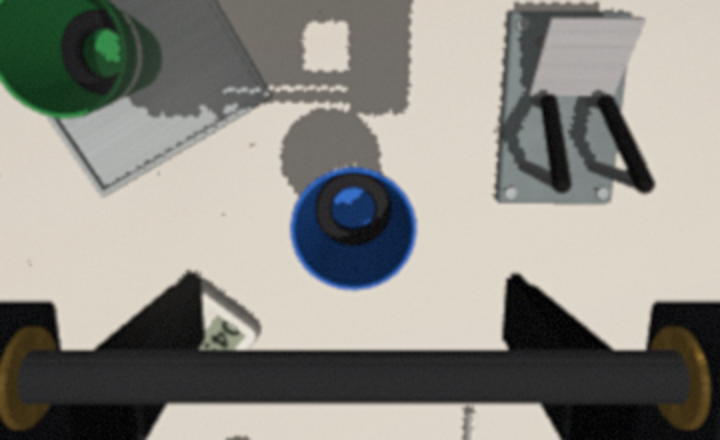

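The blue cup stands free and upright at crop (353,228), rest empty, tray with green at the left. I'll take it again, higher up.

Request:
arm_command:
  rows:
    - [[-0.0132,-0.002,0.06],0]
    - [[0,0,0.16],0]
    - [[0,0,0.18],0]
    - [[0,0,0.13],0]
    - [[0,0,0.05],0]

```text
t: 18.3
eef_pos: [583.0, 105.7, 56.2]
tcp_rot: [-3.139, -0.007, 2.871]
ft_force: [0.3, 0.1, -0.3]
opening: 1.002
grip_force: 0.0
```

Request:
arm_command:
  rows:
    - [[0,0,0],0]
    - [[0,0,0],0]
    - [[0,0,0],0]
    - [[0,0,0],0]
    - [[0,0,0],0]
  claw: 0

```text
t: 18.8
eef_pos: [586.1, 106.1, 62.3]
tcp_rot: [3.141, 0.002, 2.871]
ft_force: [0.5, 1.2, 4.5]
opening: 0.665
grip_force: 30.0
```

Request:
arm_command:
  rows:
    - [[0,0,0],0]
    - [[0,0,-0.02],0]
    - [[0,0,-0.06],0]
    - [[0,0,-0.12],0]
    - [[0,0,-0.16],0]

```text
t: 19.3
eef_pos: [584.6, 105.8, 151.0]
tcp_rot: [-3.14, -0.003, 2.871]
ft_force: [0.9, 0.0, -0.2]
opening: 0.665
grip_force: 30.0
```

Request:
arm_command:
  rows:
    - [[0,0,-0.08],0]
    - [[0,0,-0.02],0]
    - [[0,0,0],0]
    - [[0,0,0],0]
    - [[0,0,0],0]

```text
t: 19.8
eef_pos: [585.0, 105.8, 174.7]
tcp_rot: [-3.141, -0.002, 2.871]
ft_force: [0.4, -0.5, -0.6]
opening: 0.67
grip_force: 30.0
```

```bash
python3 - <<'E'
from h import *
held(0)
s=state();print(s['eef_pos'],s['ft_force']);print(t2(np.array([461.1,-5.3])-s['eef_pos'][:2]))
E
```

```text
n 6288 foot [  4.2   0.4 -58.6] lean [ 2.5 -0.5] cost/n 1.39 low edge X,Z -16.8 -59.5 rim centre [ 0.2 -0.4 31.3] tcp [585.  105.8 174.7]
[585.11228635 105.83684375 174.84021143] [ 0.59521657  0.48527752 -1.25993135]
(array([  89.7, -140.3]), array([ 0.3589, -0.5611]))
```

Request:
arm_command:
  rows:
    - [[0.03,-0.05,0],0]
    - [[0.08,-0.125,0],0]
    - [[0.09,-0.14,0],0]
    - [[0.08,-0.125,0],0]
    - [[0.05,-0.08,0],0]

```text
t: 20.35
eef_pos: [469.1, 1.7, 175.5]
tcp_rot: [-3.141, -0.002, 2.87]
ft_force: [0.0, -0.1, -1.4]
opening: 0.673
grip_force: 30.0
```

Request:
arm_command:
  rows:
    - [[0.029,-0.041,0],0]
    - [[0,0,0],0]
    - [[0,0,0],0]
    - [[0,0,0],0]
    - [[0,0,0],0]

```text
t: 20.85
eef_pos: [462.1, -4.7, 175.9]
tcp_rot: [3.141, -0.0, 2.872]
ft_force: [-0.5, -0.1, -0.8]
opening: 0.671
grip_force: 30.0
```

```bash
python3 - <<'E'
from h import *
s=state();print(s['eef_pos'],s['ft_force'])
W,im,c=wrim('w7.png',(461.5,-5.3),86,100)
print(np.round(proj([461.1,-5.3,94],c)), t2(np.array([461.1,-5.3])-s['eef_pos'][:2]))
a=cv2.imread('pics/w7.png')[130:330,170:470];cv2.imwrite('pics/c7.png',cv2.resize(a,None,fx=2.5,fy=2.5))
E
```

```text
[462.08427511  -4.6923207  175.93409173] [-0.54303781 -0.07280262 -0.82530439]
tcp [462.1  -4.7 175.9] yaw 2.872 px of xy [316. 202.]
rim (array([462. ,  -4.7]), np.float64(30.9), 383, 93.3) tool delta (array([ 0.1, -0. ]), array([ 0.0003, -0.0001]))
[316. 200.] (array([ 0.8, -0.8]), array([ 0.0031, -0.0034]))
```

View pics/c7.png

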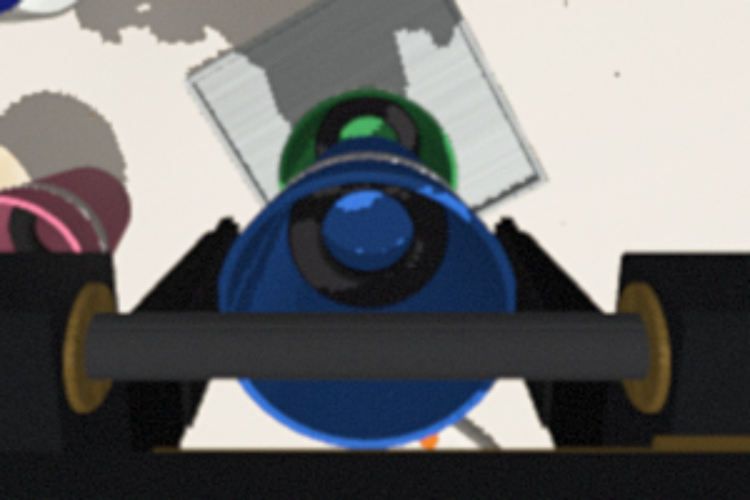

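Blue (368,310) is above green (370,170 visible part), column aligned; the estimates agree to a millimetre. Lowering it into green.

Request:
arm_command:
  rows:
    - [[0.002,-0.002,0.04],0]
    - [[0,0,0.06],0]
    - [[0,0,0.06],0]
    - [[0,0,0.05],0]
    - [[0,0,0.03],0]

```text
t: 21.4
eef_pos: [460.5, -5.4, 114.7]
tcp_rot: [-3.141, -0.002, 2.871]
ft_force: [0.1, 0.4, -1.3]
opening: 0.668
grip_force: 30.0
```

Request:
arm_command:
  rows:
    - [[0,0,0.012],0]
    - [[0,0,0],0]
    - [[0,0,0],0]
    - [[0,0,0],0]
    - [[0,0,0],0]

```text
t: 21.9
eef_pos: [461.1, -5.6, 113.5]
tcp_rot: [3.141, 0.001, 2.871]
ft_force: [-0.0, 0.7, -0.5]
opening: 0.67
grip_force: 30.0
```

No side force. Going on slowly to the ring (expected at TCP about 106.3).

Request:
arm_command:
  rows:
    - [[0,0,0.01],0]
    - [[0,0,0.008],0]
    - [[0,0,0.006],0]
    - [[0,0,0],0]
    - [[0,0,0],0]

```text
t: 22.4
eef_pos: [460.9, -5.5, 107.0]
tcp_rot: [3.142, -0.0, 2.871]
ft_force: [-0.3, -0.1, -0.7]
opening: 0.671
grip_force: 30.0
```

Request:
arm_command:
  rows:
    - [[0,0,0.004],0]
    - [[0,0,0.004],0]
    - [[0,0,0],0]
    - [[0,0,0],0]
    - [[0,0,0],0]

```text
t: 22.9
eef_pos: [461.2, -5.6, 105.5]
tcp_rot: [3.141, 0.001, 2.871]
ft_force: [-1.3, -0.1, 4.5]
opening: 0.666
grip_force: 30.0
```

Request:
arm_command:
  rows:
    - [[0,0,0.004],0]
    - [[0,0,0.004],0]
    - [[0,0,0.004],0]
    - [[0,0,0],0]
    - [[0,0,0],0]

```text
t: 23.4
eef_pos: [461.4, -5.7, 102.7]
tcp_rot: [3.141, 0.001, 2.871]
ft_force: [-1.6, -0.3, 6.6]
opening: 0.671
grip_force: 30.0
```

```bash
cat >> h.py <<'E'
def rims(xy,lower_z,upper_z,rng=7):
    """median top heights of the two rims"""
    im,d,c=snap('wrist');W=cloud(d,c);r=np.hypot(W[...,0]-xy[0],W[...,1]-xy[1])
    for z in (lower_z,upper_z):
        m=(d>0)&(r>26)&(r<38)&(abs(W[...,2]-z)<rng);q=W[m]
        h,e=np.histogram(q[:,2],bins=np.arange(z-rng,z+rng+1,1));print(z,len(q),dict(zip(e[:-1].tolist(),h.tolist())))
E
python3 - <<'E'
from h import *
held(0);rims((461,-5.5),94,130)
E
```

```text
n 6322 foot [  4.6   0.3 -58.8] lean [ 2.6 -0.5] cost/n 1.38 low edge X,Z -16.4 -59.8 rim centre [ 0.4 -0.4 31.1] tcp [461.4  -5.7 102.7]
94 860 {87: 17, 88: 22, 89: 30, 90: 36, 91: 30, 92: 133, 93: 260, 94: 118, 95: 36, 96: 28, 97: 28, 98: 41, 99: 37, 100: 44}
130 2590 {123: 163, 124: 164, 125: 168, 126: 172, 127: 187, 128: 288, 129: 697, 130: 529, 131: 73, 132: 30, 133: 26, 134: 32, 135: 33, 136: 28}
```

Request:
arm_command:
  rows:
    - [[0,0,0.004],0]
    - [[0,0,0.004],0]
    - [[0,0,0.004],0]
    - [[0,0,0],0]
    - [[0,0,0],0]

```text
t: 24.0
eef_pos: [461.4, -5.7, 99.7]
tcp_rot: [3.141, 0.001, 2.871]
ft_force: [-1.8, 0.2, 8.0]
opening: 0.67
grip_force: 30.0
```

Request:
arm_command:
  rows:
    - [[0,0,0.002],0]
    - [[0,0,0.002],0]
    - [[0,0,0],0]
    - [[0,0,0],0]
    - [[0,0,0],0]

```text
t: 24.5
eef_pos: [461.4, -5.7, 98.8]
tcp_rot: [3.141, 0.002, 2.871]
ft_force: [-1.3, -0.5, 9.2]
opening: 0.669
grip_force: 30.0
```

```bash
python3 - <<'E'
from h import *
held(0);rims((461,-5.5),94,126);print(state()['eef_pos'],state()['ft_force'])
E
```

```text
n 6267 foot [  4.5   0.2 -58.6] lean [ 2.6 -0.4] cost/n 1.38 low edge X,Z -16.4 -59.6 rim centre [ 0.4 -0.4 31.3] tcp [461.4  -5.7  98.8]
94 996 {87: 35, 88: 31, 89: 30, 90: 37, 91: 34, 92: 156, 93: 270, 94: 121, 95: 47, 96: 39, 97: 44, 98: 35, 99: 59, 100: 58}
126 2590 {119: 153, 120: 160, 121: 168, 122: 162, 123: 182, 124: 250, 125: 664, 126: 611, 127: 92, 128: 35, 129: 26, 130: 32, 131: 28, 132: 27}
[461.42770153  -5.69015349  98.79062614] [-0.6871889  -0.80075239  9.11920933]
```

Request:
arm_command:
  rows:
    - [[0,0,0.002],0]
    - [[0,0,0],0]
    - [[0,0,0],0]
    - [[0,0,0],0]
    - [[0,0,0],0]

```text
t: 25.1
eef_pos: [461.4, -5.7, 98.3]
tcp_rot: [3.141, 0.002, 2.871]
ft_force: [-1.4, -0.9, 8.6]
opening: 0.668
grip_force: 30.0
```

Request:
arm_command:
  rows:
    - [[0,0,0],0]
    - [[0,0,0],0]
    - [[0,0,0],0]
    - [[0,0,0],0]
    - [[0,0,-0.06],0]
  claw: 1

```text
t: 25.6
eef_pos: [460.2, -5.4, 111.6]
tcp_rot: [-3.141, -0.003, 2.871]
ft_force: [-0.2, 0.3, -0.1]
opening: 0.987
grip_force: 0.0
```

Request:
arm_command:
  rows:
    - [[0,0,-0.12],0]
    - [[0,0,-0.16],0]
    - [[0,0,-0.16],0]
    - [[0,0,-0.06],0]
    - [[0,0,0],0]

```text
t: 26.1
eef_pos: [461.6, -5.6, 239.5]
tcp_rot: [3.141, 0.004, 2.871]
ft_force: [0.2, -0.3, -1.3]
opening: 1.002
grip_force: 0.0
```

```bash
python3 - <<'E'
from h import *
W,im,c=wrim('w8.png',(461,-5.5),120,132);rims((461,-5.5),94,126)
s=state();print(t2(np.array([498.7,-267.6])-s['eef_pos'][:2]))
a=cv2.imread('pics/w8.png')[100:300,170:470];cv2.imwrite('pics/c8.png',cv2.resize(a,None,fx=2.5,fy=2.5))
E
```

```text
tcp [461.6  -5.6 239.5] yaw 2.871 px of xy [317. 194.]
rim (array([461. ,  -5.5]), np.float64(31.3), 598, 123.7) tool delta (array([ 0.6, -0. ]), array([ 0.0025, -0.0001]))
94 457 {87: 6, 88: 20, 89: 11, 90: 30, 91: 48, 92: 75, 93: 51, 94: 42, 95: 18, 96: 30, 97: 36, 98: 29, 99: 25, 100: 36}
126 666 {119: 35, 120: 38, 121: 43, 122: 41, 123: 126, 124: 248, 125: 130, 126: 5, 127: 0, 128: 0, 129: 0, 130: 0, 131: 0, 132: 0}
(array([-106.9, -242.3]), array([-0.4276, -0.9692]))
```

View pics/c8.png

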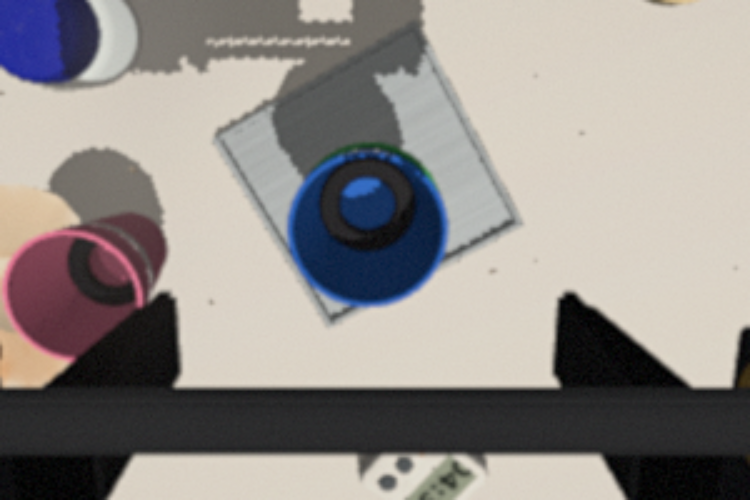

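Request:
arm_command:
  rows:
    - [[-0.03,-0.07,0],0]
    - [[-0.06,-0.137,0],0]
    - [[-0.07,-0.155,0],0]
    - [[-0.07,-0.155,0],0]
    - [[-0.07,-0.155,0],0]

```text
t: 26.7
eef_pos: [487.8, -189.0, 235.7]
tcp_rot: [3.141, -0.003, 2.871]
ft_force: [1.0, -1.3, 0.3]
opening: 0.999
grip_force: 0.0
```

Request:
arm_command:
  rows:
    - [[-0.06,-0.137,0],0]
    - [[-0.05,-0.115,0],0]
    - [[-0.0176,-0.045,0],0.02]
    - [[0,0,0.03],0.04]
    - [[0,0,0.04],0.045]

```text
t: 27.2
eef_pos: [498.6, -268.0, 217.9]
tcp_rot: [3.141, -0.003, 2.535]
ft_force: [-0.6, 0.6, -0.4]
opening: 1.002
grip_force: 0.0
```

Request:
arm_command:
  rows:
    - [[0,0,0.04],0.045]
    - [[0,0,0.03],0.04]
    - [[0,0,0],0]
    - [[0,0,0],0]
    - [[0,0,0],0]

```text
t: 27.7
eef_pos: [499.1, -267.6, 202.3]
tcp_rot: [-3.142, -0.0, 2.277]
ft_force: [-0.4, 0.8, 0.4]
opening: 0.997
grip_force: 0.0
```

```bash
python3 - <<'E'
from h import *
W,im,c=wrim('w9.png',(498.7,-267.6),82,98)
print(im[200:206:5,300:330:10].reshape(-1,3).tolist())
a=cv2.imread('pics/w9.png')[60:330,60:580];cv2.imwrite('pics/c9.png',cv2.resize(a,None,fx=1.5,fy=1.5))
E
```

```text
tcp [ 499.1 -267.6  202.3] yaw 2.277 px of xy [317. 194.]
rim (array([ 497.5, -268.9]), np.float64(31.1), 735, 89.1) tool delta (array([ 0. , -2.1]), array([ 0.0001, -0.0083]))
[[112, 54, 12], [89, 44, 10], [86, 42, 7], [108, 52, 7], [91, 44, 10], [88, 43, 11]]
```

View pics/c9.png

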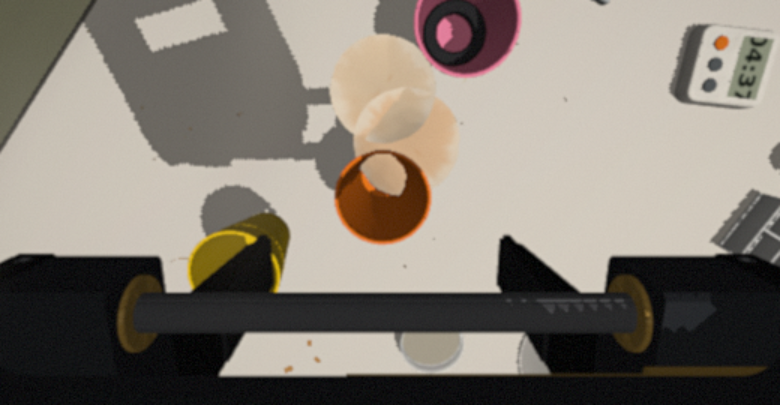

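Orange (383,197) sits between the fingers; yellow (237,265) and pink (467,35) stay clear of them. Descend and grip.

Request:
arm_command:
  rows:
    - [[0,-0.008,0.06],0]
    - [[0,0,0.16],0]
    - [[0,0,0.17],0]
    - [[0,0,0.12],0]
    - [[0,0,0.05],0]

```text
t: 28.25
eef_pos: [496.7, -268.3, 60.4]
tcp_rot: [-3.141, -0.003, 2.275]
ft_force: [1.0, -1.2, 0.2]
opening: 1.002
grip_force: 0.0
```

Request:
arm_command:
  rows:
    - [[0,0,0],0]
    - [[0,0,0],0]
    - [[0,0,0],0]
    - [[0,0,0],0]
    - [[0,0,0],0]
  claw: 0

```text
t: 28.75
eef_pos: [498.1, -269.2, 63.7]
tcp_rot: [3.141, 0.002, 2.274]
ft_force: [0.5, 0.7, 6.6]
opening: 0.668
grip_force: 30.0
```

Request:
arm_command:
  rows:
    - [[0,0,0],0]
    - [[0,0,-0.02],0]
    - [[0,0,-0.06],0]
    - [[0,0,-0.12],0]
    - [[0,0,-0.16],0]

```text
t: 29.25
eef_pos: [496.8, -268.4, 152.7]
tcp_rot: [-3.141, -0.003, 2.274]
ft_force: [0.0, -0.2, 0.1]
opening: 0.666
grip_force: 30.0
```

Request:
arm_command:
  rows:
    - [[0,0,-0.16],0]
    - [[0,0,-0.06],-0.02]
    - [[0,0,0],-0.045]
    - [[0,0,0],-0.045]
    - [[0,0,0],-0.045]

```text
t: 29.75
eef_pos: [497.4, -268.7, 208.1]
tcp_rot: [-3.142, 0.0, 2.767]
ft_force: [0.2, -0.1, -0.1]
opening: 0.666
grip_force: 30.0
```

Request:
arm_command:
  rows:
    - [[0,0,0],-0.034]
    - [[0,0,0],0]
    - [[0,0,0],0]
    - [[0,0,0],0]
    - [[0,0,0],0]

```text
t: 30.25
eef_pos: [497.5, -268.9, 207.6]
tcp_rot: [3.142, 0.0, 2.866]
ft_force: [0.1, 0.3, -1.4]
opening: 0.67
grip_force: 30.0
```

```bash
python3 - <<'E'
from h import *
s=state();print(t2(np.array([461,-5.5])-s['eef_pos'][:2]),s['tcp_rot'],s['eef_pos'])
E
```

```text
(array([106.8, 243.5]), array([0.4273, 0.974 ])) [3.14151030e+00 5.46866655e-06 2.86604424e+00] [ 497.54828621 -268.87191587  207.63009842]
```

Request:
arm_command:
  rows:
    - [[0.03,0.07,0],0]
    - [[0.06,0.139,0],0]
    - [[0.067,0.155,0],0]
    - [[0.067,0.155,0],0]
    - [[0.067,0.155,0],0]

```text
t: 30.75
eef_pos: [472.1, -84.7, 207.7]
tcp_rot: [3.141, -0.0, 2.867]
ft_force: [1.0, 0.2, -0.3]
opening: 0.67
grip_force: 30.0
```

Request:
arm_command:
  rows:
    - [[0.06,0.139,0],0]
    - [[0.05,0.111,0],0]
    - [[0.024,0.05,0],0]
    - [[0,0,0],0]
    - [[0,0,0],0]

```text
t: 31.25
eef_pos: [461.3, -5.9, 207.7]
tcp_rot: [-3.142, 0.0, 2.868]
ft_force: [0.1, 0.1, -1.0]
opening: 0.666
grip_force: 30.0
```

```bash
python3 - <<'E'
from h import *
W,im,c=wrim('w10.png',(461.3,-5.6),119,131)
s=state();print(t2(np.array([461.5,-5.6])-s['eef_pos'][:2]),s['ft_force'])
E
```

```text
tcp [461.3  -5.9 207.7] yaw 2.868 px of xy [318. 202.]
rim (array([461.7,  -6. ]), np.float64(31.0), 365, 125.4) tool delta (array([-0.4,  0. ]), array([-0.0017,  0.    ]))
(array([0.1, 0.7]), array([0.0004, 0.003 ])) [-0.64111941 -0.17530294 -0.98101588]
```

Request:
arm_command:
  rows:
    - [[0,0,0.04],0]
    - [[0,0,0.06],0]
    - [[0,0,0.06],0]
    - [[0,0,0.05],0]
    - [[0,0,0.03],0]

```text
t: 31.8
eef_pos: [460.8, -6.4, 146.1]
tcp_rot: [-3.141, -0.002, 2.866]
ft_force: [-0.6, 0.4, 0.1]
opening: 0.665
grip_force: 30.0
```

Request:
arm_command:
  rows:
    - [[0,0,0.012],0]
    - [[0,0,0.008],0]
    - [[0,0,0.004],0]
    - [[0,0,0],0]
    - [[0,0,0],0]

```text
t: 32.3
eef_pos: [461.3, -5.7, 141.9]
tcp_rot: [3.141, 0.001, 2.868]
ft_force: [-0.3, -0.5, -0.4]
opening: 0.67
grip_force: 30.0
```

Request:
arm_command:
  rows:
    - [[0,0,0.004],0]
    - [[0,0,0.004],0]
    - [[0,0,0.004],0]
    - [[0,0,0],0]
    - [[0,0,0],0]

```text
t: 32.8
eef_pos: [461.2, -5.7, 138.7]
tcp_rot: [3.142, 0.0, 2.868]
ft_force: [-0.6, -0.6, 2.3]
opening: 0.669
grip_force: 30.0
```

Request:
arm_command:
  rows:
    - [[0,0,0.004],0]
    - [[0,0,0.004],0]
    - [[0,0,0.004],0]
    - [[0,0,0],0]
    - [[0,0,0],0]

```text
t: 33.3
eef_pos: [461.1, -5.7, 135.5]
tcp_rot: [3.141, -0.0, 2.868]
ft_force: [-0.7, -1.2, 1.8]
opening: 0.666
grip_force: 30.0
```

```bash
python3 - <<'E'
from h import *
rims((461.3,-5.7),126,161,6);print(state()['eef_pos'],state()['ft_force'])
E
```

```text
126 614 {120: 9, 121: 8, 122: 14, 123: 25, 124: 95, 125: 228, 126: 93, 127: 21, 128: 25, 129: 24, 130: 38, 131: 34}
161 2325 {155: 157, 156: 130, 157: 167, 158: 158, 159: 192, 160: 577, 161: 690, 162: 139, 163: 26, 164: 37, 165: 25, 166: 27}
[461.07738984  -5.68301564 135.48127772] [ 1.06430833 -0.38665216  1.42048567]
```

Request:
arm_command:
  rows:
    - [[0,0,0.004],0]
    - [[0,0,0.004],0]
    - [[0,0,0.004],0]
    - [[0,0,0],0]
    - [[0,0,0],0]

```text
t: 33.85
eef_pos: [461.1, -5.7, 132.5]
tcp_rot: [3.142, -0.0, 2.868]
ft_force: [-0.5, -0.5, 2.3]
opening: 0.661
grip_force: 30.0
```

Request:
arm_command:
  rows:
    - [[0,0,0.002],0]
    - [[0,0,0],0]
    - [[0,0,0],0]
    - [[0,0,0],0]
    - [[0,0,0],0]

```text
t: 34.35
eef_pos: [461.2, -5.7, 132.1]
tcp_rot: [3.141, 0.0, 2.868]
ft_force: [-0.9, 0.1, 2.1]
opening: 0.67
grip_force: 30.0
```

```bash
python3 - <<'E'
from h import *
rims((461.3,-5.7),126,157,6);print(state()['eef_pos'],state()['ft_force'])
E
```

```text
126 713 {120: 7, 121: 7, 122: 17, 123: 20, 124: 90, 125: 248, 126: 109, 127: 34, 128: 39, 129: 45, 130: 46, 131: 51}
157 2397 {151: 145, 152: 160, 153: 136, 154: 171, 155: 168, 156: 262, 157: 707, 158: 514, 159: 53, 160: 33, 161: 24, 162: 24}
[461.16114067  -5.71318158 132.11005744] [ 0.33081367 -0.48914015  1.84872462]
```

Request:
arm_command:
  rows:
    - [[0,0,0],0]
    - [[0,0,0],0]
    - [[0,0,0],0]
    - [[0,0,0],0]
    - [[0,0,-0.06],0]
  claw: 1

```text
t: 34.9
eef_pos: [460.4, -5.6, 146.1]
tcp_rot: [-3.141, -0.003, 2.867]
ft_force: [-0.2, 0.1, 0.8]
opening: 0.988
grip_force: 0.0
```

Request:
arm_command:
  rows:
    - [[0,0,-0.12],0]
    - [[0,0,-0.16],0]
    - [[0,0,-0.16],0]
    - [[0,0,-0.1],0]
    - [[0,0,-0.02],0]

```text
t: 35.4
eef_pos: [461.9, -5.8, 289.8]
tcp_rot: [3.141, 0.005, 2.868]
ft_force: [-0.5, -0.5, 0.1]
opening: 1.001
grip_force: 0.0
```

Request:
arm_command:
  rows:
    - [[0,0.08,0],0]
    - [[0,0.14,0],0]
    - [[0,0.16,0],0]
    - [[0,0.16,0],0]
    - [[0,0.14,0],0]

```text
t: 35.9
eef_pos: [507.1, 159.7, 285.9]
tcp_rot: [-3.141, -0.001, 2.868]
ft_force: [0.7, -0.6, 0.1]
opening: 0.999
grip_force: 0.0
```

```bash
python3 - <<'E'
from h import *
im,d,c=snap('scene','s11.png');u,v=map(int,proj([462,-6,80],c))
cv2.imwrite('pics/c11.png',cv2.resize(cv2.imread('pics/s11.png')[v-70:v+70,u-90:u+130],None,fx=3.6,fy=3.6,interpolation=cv2.INTER_CUBIC))
E
```

```text
(no output)
```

View pics/c11.png

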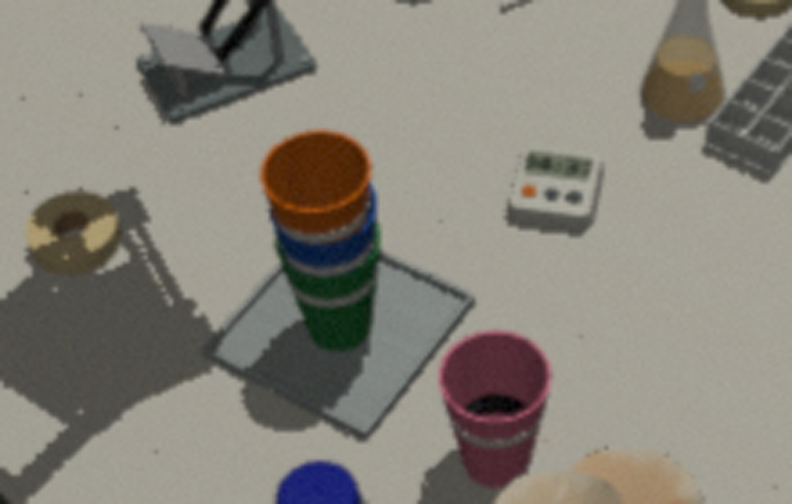

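The stack stands in the tray middle (320,240), green, blue and orange, with both white bands just above the rims below and the arm clear.

```bash
python3 -c "
from cell import env; print(env.job_done())"
```

```text
the job is handed in; nothing more can be done
None
```

The three cups are stacked in the middle of the drip tray (green, blue, orange) and the job is handed in; both nested cups measured at their bands (rims about 32 mm apart), and the arm took about 36 s.

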